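# Fire the spring-return igniter knob

### The job

Two control boxes of the gas heater lie on the bookcase for a bench test. Fire the igniter: twist its wing-shaped knob clockwise, seen from above, all the way to its stop, keep it there for about a second, then let go so that it springs back to rest. Leave the round dial on the other box as it is set.

Things in the scene. Friction and masses are not known exactly. Their poses are not given: they have to be found in the camera images.
- igniter (a joint): turn of the wing knob, rad: 0 at rest, grows clockwise seen from above, hard stop at 1.05. A spring turns it back when let go; turning takes 0.05 N m at rest, 0.13 at the stop. It stands mid-top on a fixed grey steel box 104 mm (along the bar at rest) x 88 mm, 46 mm high, with two black ticks on top: rest and stop of the knob's white line.
- igniter_grip (a point): point on the igniter knob's upright axis at the height to grip, 83 mm above the work surface; turns with the knob. The knob is a black upright bar, 46 mm long (x, white line at the -x end of its top), 14 mm thick (y, flat parallel sides), from 9 mm above this point to 25 mm below it, where a round black skirt of 42 mm diameter begins. z is up.
- dial_box: fixed grey steel box like the igniter's, 104 (x) x 88 (y) x 46 mm, origin mid-underside on the work surface, z up; in the middle of its top stands a round black fluted dial, 42 mm diameter, its top 76 mm above the work surface, with seven ticks around it. Which box is to the left varies.
- dial_mark (a point): end of the white pointer line on top of the round dial, 16 mm from the dial's axis, 76 mm above the work surface; the dial stays where it is turned and must be left as it is set

How it is judged:
By the outcome, as a careful person would: the job done as asked, in the order asked, and still so for the second after the job is handed in, with the robot touching nothing.
It also fails if it takes over 32 s, if anything falls off the work surface, if the arm or the gripper's body presses on something with over 40 N, if the wrist force passes 120 N, or if a joint passes its speed limit or range.

### The arm

A 7-joint arm with a two-finger parallel gripper is mounted at the origin on a cart in front of the work surface, level with it; the furniture and walls round the work are solid. World frame = base frame: x ahead of the robot, y to its left, z up, the work surface at z = 0. Lengths are in mm, angles in rad, forces in N, time in s.
With the tool pointing down it reaches from about 400 to 900 mm from the base axis. Payload 5.6 kg.
Tool frame: the origin (TCP) lies midway between the tips of the shut fingers; the grasp point (between the pads) lies 19 mm behind it; z points along the fingers, y is the line along which they close (so a half turn about z gives the same grasp; the last joint's range is limited). The gripper opens to 92 mm and grips with 3 to 60 N. Pads are 20 mm wide; open, the fingers measure 128 mm over their backs; the gripper's body (75 mm by 189 mm) begins 69 mm behind the grasp point.
Start: joints at [1.258, 0.468, -0.012, 1.603, 0.006, 1.071, -0.056], TCP at [173.208, -626.505, 214.592] pointing down, gripper open.
Joint ranges: [-2.53, 2.53], [-0.31, 2.02], [-1.57, 1.55], [0.28, 2.44], [-1.29, 4.43], [0.15, 1.84], [-2.92, 2.92]. Speed limits (rad/s): [2.57, 2.57, 3.14, 3.14, 3.14, 3.14, 3.14].

### API

Orientations are given as a rotation vector (axis times angle).
In Python, from cell import robot, grip, kin, viewer gives the robot as it stands. Calls block until the motion is done:
- robot.movep(position, orientation): joint-space move of the TCP to a pose.
- robot.servo_line(position, feed=150, rotation=None): straight line of the TCP; rotation=None keeps the orientation; feed is the mean speed in mm/s.
- robot.goto_joints(angles): joint-space move.
- grip(opening, newtons=None): opening from 0.0 (shut) to 1.0 (fully open); newtons is the grip in N (None keeps the last); returns when the fingers have stopped.
- robot.hold(seconds).
- kin.ik(position, orientation): joint angles nearest the present ones, or None.
- robot.observe(): the state.
- viewer.read_camera(name): name is "scene" or "top" or "wrist"; returns the picture (420x560x3 uint8, red, green, blue); there is no depth.
- viewer.camera_info(name): a dict with "camera_matrix" (3x3 intrinsics, pixels), "R" (3x3) and "t" (3): a world point X has camera coordinates R X + t. Camera axes: x right, y down, z forward; pixel columns grow to the right and rows downward; lengths in mm; the calibration is good to about 2 mm. A picture is of the moment at which its call begins: read the wrist's pose just before it. camera_info takes no time and is no camera call; for the wrist camera it gives the pose at the moment of the call.
A pose or a line that the arm cannot do raises robot.IKError and nothing moves.
- robot.job_done(): hands the job in; it is judged then, once.
Trained networks look in the newest picture that a camera, given by its name, has taken for a name from the list of things; names that differ only in an ending like _2 or _b are one class to them, and where a whole thing is asked for, a point or a joint stands for the part that bears it (a point fixed in the world has none). Each returns a list of dicts, best first, with "confidence" (0 to 1); they miss things now and then, are a little off and sometimes report something else, mostly with a low value. They report only what shows in the picture. A call takes as long as a camera call.
- viewer.silhouettes(name, camera): "mask" (420x560 bool, what is visible of it).
- viewer.pinpoint(name, camera): "at" ([x, y, z] in mm, in the coordinates of the camera as it stood for that picture, good to about 4 mm: a listed point, or the origin of a listed thing).
The state is a dict: "t": time; "joints": joint angles; "joint_velocities": joint speeds; "joint_torque": joint torques, N m; "tcp_pos": TCP position; "tcp_rot": TCP orientation; "contact_force": force on the tool from outside, world axes, zero at the start; "wrist_torque": the same for the moment, N m; "grip_width": opening from 0.0 (shut) to 1.0 (fully open); "grip_force": force on a finger pad.
Only numpy, scipy, OpenCV 4.12 (cv2) and the standard library are available. Lean on these libraries where they do the work, as an engineer would, in place of code of your own. Each camera call takes 0.05 s, during which the arm holds its last target. There are 200 camera calls.

## Working session

There is one attempt and no reset: what is moved stays moved. The work goes in short steps, each a Python script; the robot and the scene stay as the last script left them, time stands still between calls to the robot, and variables do not carry over. Pictures are saved under pics/ and viewed, at most 10 in all, crops included, and the job is handed in when it is done.

```bash
mkdir -p pics; python3 - <<'E'
from cell import robot, grip, kin, viewer
import numpy as np, cv2
s=robot.observe(); print(s['t'],s['tcp_pos'],s['tcp_rot'],s['grip_width'])
ims=[]
for c in ("top","scene"):
    im=viewer.read_camera(c); I=viewer.camera_info(c)
    R=np.array(I['R']);t=np.array(I['t'])
    for n in ("igniter_grip","dial_mark","dial_box"):
        for d in viewer.pinpoint(n,c)[:2]: 
            X=R.T@(np.array(d['at'])-t); p=np.array(I['camera_matrix'])@d['at']
            print(c,n,d['confidence'],X.round(1),(p[:2]/p[2]).round(1))
    cv2.imwrite(f"pics/{c}.png",im[:,:,::-1])
E
```

```text
0.0 [ 173.00090571 -625.93235389  213.64980639] [-3.11133661e+00 -4.22156155e-01  5.83369077e-04] 0.998376891143205
top igniter_grip 0.8 [489.1 205.9  85.1] [222.1 228.5]
top dial_mark 0.74 [475.7 -46.3  74.1] [334.4 239.1]
top dial_box 0.94 [485.2 -55.5   3.7] [333.8 239.2]
scene igniter_grip 0.77 [490.3 209.2  82.4] [254.6 245.8]
scene dial_mark 0.68 [494.  209.8  84.9] [252.7 243.9]
scene dial_mark 0.61 [474.1 -45.   80.6] [352.  178.3]
scene dial_box 0.84 [490.6 -52.1   0.7] [343.5 202. ]
```

View pics/top.png

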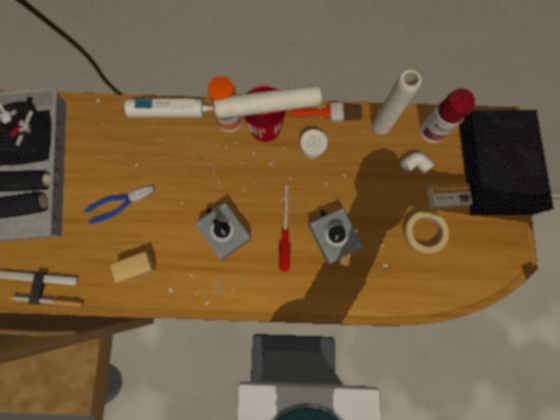

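View pics/scene.png

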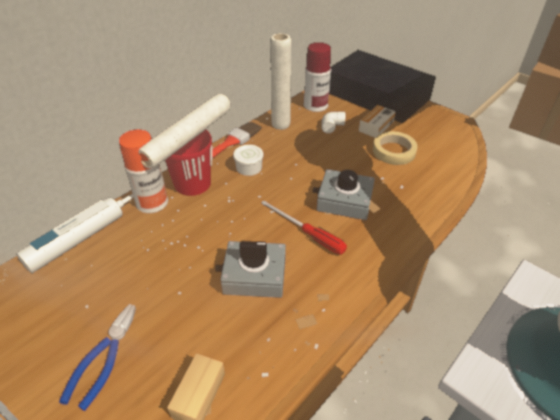

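The top view shows the igniter at (222,229) on the left box and the dial at (335,237) on the right box. The scene view agrees. I'll look closer with the wrist camera.

```bash
cat > h.py <<'E'
from cell import robot, grip, kin, viewer
import numpy as np, cv2
from scipy.spatial.transform import Rotation as Ro
def down(yaw): return (Ro.from_euler('z',yaw)*Ro.from_euler('x',np.pi)).as_rotvec()  # tool x at yaw, tool y at yaw-90deg
def ray(I,p,z):
    R=np.array(I['R']);t=np.array(I['t']);K=np.array(I['camera_matrix'])
    d=R.T@np.linalg.solve(K,[p[0],p[1],1]);c=-R.T@t
    return c+d*(z-c[2])/d[2]
E
python3 - <<'E'
from h import *
robot.movep([440,207,300],down(0.0))
s=robot.observe(); print(s['t'],s['tcp_pos'],s['joints'])
I=viewer.camera_info("wrist");im=viewer.read_camera("wrist")
R=np.array(I['R']);t=np.array(I['t']);K=np.array(I['camera_matrix'])
print(K,R,-R.T@t)
for d in viewer.pinpoint("igniter_grip","wrist")[:2]:
    X=R.T@(np.array(d['at'])-t); p=K@d['at']; print(d['confidence'],X.round(1),(p[:2]/p[2]).round(1))
cv2.imwrite("pics/w1.png",im[:,:,::-1])
E
```

```text
3.4833 [440.38387359 206.39090818 299.84178157] [ 0.58860335  0.41479054 -1.35985422  1.83421753  0.42875897  1.24556956
 -2.46964969]
[[332.69204876   0.         276.35862517]
 [  0.         332.69204876 211.38480484]
 [  0.           0.           1.        ]] [[-2.49582675e-04 -9.99999927e-01 -2.90124566e-04]
 [-9.58817083e-01  1.56901730e-04  2.84024255e-01]
 [-2.84024189e-01  3.49063923e-04 -9.58817051e-01]] [521.52907151 205.50507627 469.39105   ]
0.74 [491.2 212.7  82.6] [270.1 140.6]
```

View pics/w1.png

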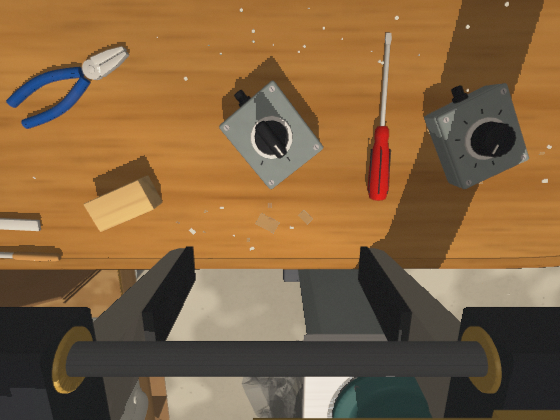

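The wrist view shows the igniter box with corners at about (272,82), (322,147), (271,187) and (220,128). The bar's white line points lower right towards the rest tick at (288,157), and the stop tick is at (262,163). I'll zoom in to measure the bar.

```bash
python3 - <<'E'
from h import *
im=cv2.imread("pics/w1.png")[75:195,210:330]
cv2.imwrite("pics/z.png",cv2.resize(im,(600,600),interpolation=cv2.INTER_CUBIC))
E
```

```text
(no output)
```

View pics/z.png

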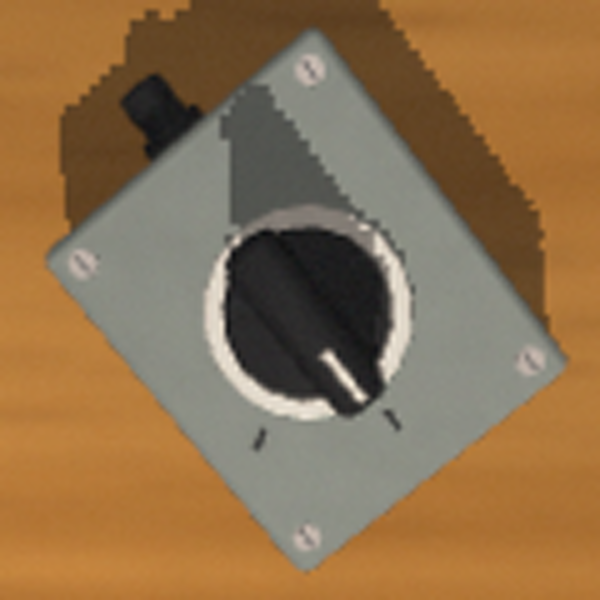

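The zoom gives box corners (318,30), (567,362), (307,572) and (47,260), with the white line running (327,352)→(362,400). Next I'll turn these into world positions and check which wrist yaws can be reached.

```bash
python3 - <<'E'
from h import *
I=viewer.camera_info("wrist")
f=lambda p,z: ray(I,(np.array(p)+.5)/5-.5+[210,75],z)
A,B,C,D=[f(p,46) for p in [(318,30),(567,362),(307,572),(47,260)]]
print("sides",[np.linalg.norm(v).round(1) for v in (B-A,C-B,C-D,D-A)],"centre",((A+B+C+D)/4).round(1))
ang=lambda v: np.degrees(np.arctan2(v[1],v[0])).round(1)
print("long dirs",ang(B-A),ang(C-D),"short+90",ang(D-A)-90,ang(C-B)-90)
a,b=f((327,352),92),f((362,400),92); print("line",a.round(1),b.round(1),ang(b-a))
c=(A+B+C+D)/4; print("line end from centre",np.linalg.norm((b-c)[:2]),ang(b-c))
p=[c[0],c[1],64]; phi=np.radians(ang(C-D))
for k in (0,np.pi):
  for d in np.radians([0,-30,-60,-66]):
    q=kin.ik(p,down(phi+k+d)); print(k,np.degrees(d),None if q is None else np.round(q,2))
E
```

```text
sides [np.float64(99.7), np.float64(84.9), np.float64(101.4), np.float64(85.5)] centre [492.5 211.5  46. ]
long dirs -141.3 -141.0 short+90 38.30000000000001 39.400000000000006
line [487.  207.3  92. ] [476.3 199.4  92. ] -143.5
line end from centre 20.208144508256733 -143.2
0 0.0 [ 0.43  1.03 -1.33  1.94  1.12  1.19  0.9 ]
0 -29.999999999999996 [ 0.43  1.03 -1.33  1.94  1.12  1.19  0.38]
0 -59.99999999999999 [ 0.47  1.19 -1.47  1.93  1.24  1.35 -0.21]
0 -66.0 [ 0.46  1.17 -1.46  1.93  1.23  1.34 -0.31]
3.141592653589793 0.0 [ 0.34  0.83 -1.1   1.94  0.91  0.98 -2.1 ]
3.141592653589793 -29.999999999999996 [ 0.27  0.75 -0.98  1.94  0.8   0.9  -2.55]
3.141592653589793 -59.99999999999999 [ 0.06  0.6  -0.67  1.96  0.53  0.77 -2.86]
3.141592653589793 -66.0 [-0.11  0.54 -0.45  1.97  0.35  0.71 -2.82]
```

```bash
python3 - <<'E'
from h import *
robot.goto_joints([-0.405,0.25,0,1.75,0,1.14,1.8])
s=robot.observe(); print(s['t'],s['tcp_pos'].round(1),np.round(s['joints'],2))
yaw=np.radians(-141.8)
robot.movep([492,211,130],down(yaw))
s=robot.observe(); print(s['t'],s['tcp_pos'].round(1),np.round(s['joints'],2))
robot.servo_line([492,211,64],feed=80)
s=robot.observe(); print(s['t'],s['tcp_pos'].round(1),s['contact_force'].round(1),s['wrist_torque'].round(3))
cv2.imwrite("pics/w2.png",viewer.read_camera("wrist")[:,:,::-1])
E
```

```text
7.1333 [526.9 189.5 283.9] [-0.4   0.25 -0.    1.75  0.    1.14  1.8 ]
7.8167 [493.3 211.2 131. ] [-0.45  0.38 -0.03  1.95  0.01  0.8   1.76]
8.7917 [492.4 211.1  64.3] [-0.5  0.4 -0.2] [ 0.11  -0.162  0.011]
```

View pics/w2.png

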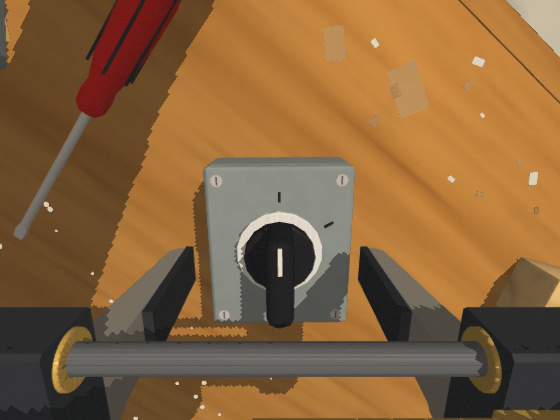

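The bar lies between the fingers, with its axis at column 280 and the finger midpoint near 277, and it lines up with the tool. I'll grip lightly, check the forces, then twist while watching the wrist moment.

```bash
python3 - <<'E'
from h import *
yaw=np.radians(-141.8); P=np.array([492,211,64.])
def st(n):
    s=robot.observe(); print(n,round(s['t'],2),s['tcp_pos'].round(1),'F',s['contact_force'].round(1),'M',s['wrist_torque'].round(3),'w',round(s['grip_width']*92,1),'gf',np.round(s['grip_force'],1)); return s
grip(0.0,8); s=st('light')
grip(0.0,35); s=st('firm')
for a in (.2,.4,.6,.8,.95,1.05):
    robot.movep(P,down(yaw-a)); s=st(a)
    if np.linalg.norm(s['contact_force'])>25: break
E
```

```text
light 10.0 [491.1 212.1  64. ] F [-2.8  3.8  0.3] M [0.937 0.634 0.024] w 14.1 gf 8.0
firm 10.22 [491.1 212.1  64. ] F [-3.8  4.6  1.3] M [ 1.014  0.763 -0.008] w 13.5 gf 35.0
0.2 10.5 [491.  212.3  64. ] F [-4.1  4.   1.8] M [1.094 0.771 0.129] w 13.6 gf 35.0
0.4 10.78 [491.  212.5  64. ] F [-4.2  5.2  0.5] M [1.169 0.695 0.102] w 13.8 gf 35.0
0.6 11.07 [490.9 212.7  64. ] F [-4.1  4.   1.7] M [1.207 0.718 0.043] w 13.9 gf 35.0
0.8 11.35 [491.  212.8  64. ] F [-3.2  4.8  0.6] M [1.324 0.728 0.151] w 13.7 gf 35.0
0.95 11.6 [491. 213.  64.] F [-3.8  5.   0.5] M [1.394 0.665 0.107] w 13.8 gf 35.0
1.05 11.85 [491.  213.1  64. ] F [-3.6  6.4  0.6] M [1.385 0.647 0.218] w 13.7 gf 35.0
```

```bash
python3 - <<'E'
from h import *
yaw=np.radians(-141.8); P=np.array([491,212.5,64.])
for a in (1.08,1.11,1.14):
    robot.movep(P,down(yaw-a)); s=robot.observe()
    R=Ro.from_rotvec(s['tcp_rot']).as_matrix(); act=np.arctan2(R[1,0],R[0,0])
    print(a,round(s['t'],2),'actual turn',round((yaw-act)%(2*np.pi),3),s['contact_force'].round(1),s['wrist_torque'].round(3),round(s['grip_width']*92,1))
    if s['wrist_torque'][2]>0.45: break
robot.hold(0.25)
cv2.imwrite("pics/w3.png",viewer.read_camera("wrist")[:,:,::-1])
s=robot.observe();print(s['t'],s['wrist_torque'].round(3))
E
```

```text
1.08 12.1 actual turn 1.077 [-1.6  3.1 -0.6] [0.819 0.124 0.675] 13.9
12.4 [1.235 0.142 0.687]
```

View pics/w3.png

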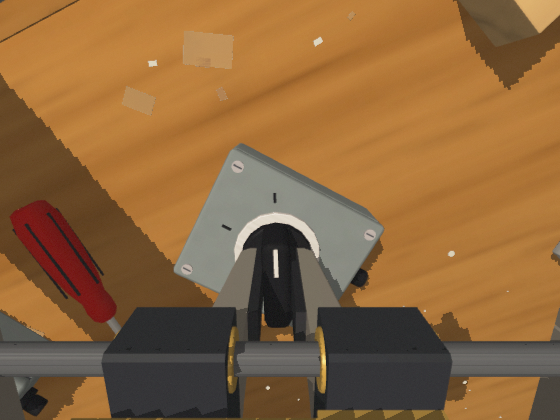

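The white line is on the stop tick at (275,198), and the moment has jumped to 0.68 N m, so the knob is at its stop. I'll finish the hold, release and lift straight up.

```bash
python3 - <<'E'
from h import *
robot.hold(0.75)
s=robot.observe();print(s['t'],s['wrist_torque'].round(3))
grip(1.0); robot.hold(0.2)
s=robot.observe();p=s['tcp_pos'];print(s['t'],s['grip_width'],s['contact_force'].round(1))
robot.servo_line([p[0],p[1],190],feed=150)
robot.hold(0.2)
cv2.imwrite("pics/w4.png",viewer.read_camera("wrist")[:,:,::-1]);s=robot.observe();print(s['t'],s['contact_force'].round(1))
E
```

```text
13.15 [1.246 0.149 0.695]
14.5583 1.0039522536081948 [ 0.3 -0.4  0.7]
15.8 [ 0.1 -0.1 -0.2]
```

View pics/w4.png

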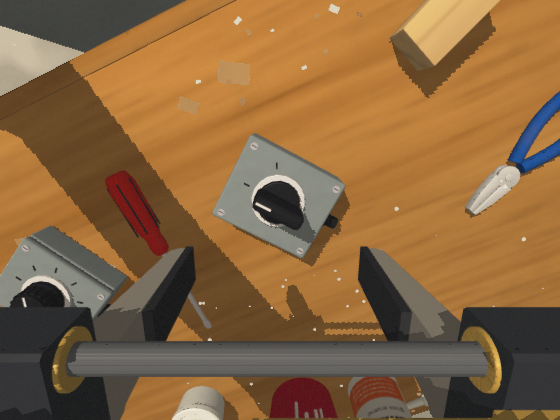

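The knob has sprung back: its white line at (263,208) points to the rest tick near (247,185), parallel to the box's long side. The gripper is clear and the dial was never touched.

```bash
python3 -c "
from cell import robot
print(robot.job_done())"
```

```text
the job is handed in; nothing more can be done
None
```

I turned the igniter clockwise to its stop, held it there for about a second and let go; it sprang back to rest, the dial was not touched, and the job was handed in at about 16 s.

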